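Zero the spring tester and hold the lever at the mark

ROBOT

A 6-joint arm with a two-finger parallel gripper is mounted at the origin on the work surface. World frame = base frame: x ahead of the robot, y to its left, z up, the work surface at z = 0. Lengths are in mm, angles in rad, forces in N, time in s.
With the tool pointing down it reaches from about 350 to 875 mm from the base axis. Payload 4.2 kg.
Tool frame: the origin (TCP) lies at the very end of the fingers, on their centre line; the grasp point (between the pads) lies 19 mm behind it; z points along the fingers, y is the line along which they close (so a half turn about z gives the same grasp; the last joint's range is limited). The gripper opens to 85 mm and grips with 20 to 120 N. Pads are 22 mm wide; open, the fingers measure 114 mm over their backs; the gripper's body (76 mm by 85 mm) begins 54 mm behind the grasp point. The pads swing forward as they close: fully open they stand 13 mm farther back than shut.
Start: joints at [-1.058, 0.385, 0.008, 0, -1.194, -0.259], TCP at [156.944, -604.953, 231.312] pointing down, gripper open.
Joint ranges: [-3.14, 3.14], [-1.21, 2.06], [-1.07, 1.41], [-3.16, 2.05], [-2.99, -0.16], [-3.1, 3.1]. Speed limits (rad/s): [2.79, 2.79, 3.14, 3.14, 3.14, 3.14].

INTERFACE

Orientations are given as a unit quaternion [x, y, z, w].
In Python, from bench import arm gives the robot as it stands. The module is installed in compiled form; this text tells all that it offers.
- The arm moves only by the tool drive_tool, never from a script. Its argument "targets" is a list of rows, each a list of 5 numbers: the closure, from -1 (fully open) to 1 (shut), then the shift along the tool's x, y, z in mm, then the turn about the tool's z in degrees. In form: [[grip, tx, ty, tz, roll], ...]. A call has 1 to 12 rows; each row is the pose to reach, as a shift and turn from the pose commanded when the call began, along the tool's axes at that moment; what a row does not reach only later rows make up. A row lasts 1/10 s, in which the tool goes at most 50 mm and 8.59 degrees, less where a joint would pass 70% of its speed; a pose out of reach is approached as far as the arm can. A call with a gripper value outside its range is refused whole. The fingers move at their own pace and stop on an object; the grip force is fixed at half the most. Time passes only in rows, so rows that repeat a pose let the fingers close. It gives the time, the measured TCP pose, the force, the opening and the grip force at its end, in the units of the state.
- arm.read_state(): the state, without advancing time (a new reading comes with each control period).
- arm.get_image(name): name is "scene" or "top"; returns the picture (480x640x3 uint8, blue, green, red); there is no depth.
- arm.camera_params(name): a dict with "fov_y" (degrees; the focal length in pixels is half the picture's height over the tangent of half this angle, whatever the lens; pixels are square), "cx", "cy" (the principal point, pixels), "rvec" (rotation vector, rad) and "tvec" (3), from world to camera coordinates, as OpenCV has them. Camera axes: x right, y down, z forward; pixel columns grow to the right and rows downward; lengths in mm; the calibration is good to about 2 mm. A picture is of the moment at which its call begins. camera_params takes no time and is no camera call.
- arm.job_done(): hands the job in; it is judged then, once.
The state is a dict: "clock": time; "joints": joint angles; "joint_vel": joint speeds; "joint_efforts": joint torques, N m; "position": TCP position; "ee_rot": TCP orientation; "contact_force": force on the tool from outside, world axes, zero at the start; "wrist_torque": the same for the moment, N m; "gripper_width": finger opening in mm; "grasp_force": force on a finger pad.
Only numpy, scipy, OpenCV 4.12 (cv2) and the standard library are available. Lean on these libraries where they do the work, as an engineer would, in place of code of your own. Each camera call takes 0.05 s, during which the arm holds its last target. There are 200 camera calls.

TASK

Test the green coil spring: while the lever of the blue tester is still up, zero the readout box by pushing its green plunger fully down, holding it there a moment, and letting it come all the way back up. Then press the lever down by its black grip, without running far past the mark, until the yellow pointer is level with the red mark, and keep holding it there: finish with the robot still pressing the lever. Leave the grease jar, the screwdriver, the metal collar and the red mark where they are.

Things in the scene. Friction and masses are not known exactly. Their poses are not given: they have to be found in the camera images.
- lever_grip (a point): middle of the flat top face of the black rubber grip on the tester's lever. The grip is 75 mm long along the lever, 40 mm wide and 20 mm thick, with free space below and beside it. Axes turn with the tester: with the lever level this frame's -x would run along the lever from the hinge to the pointer, y is along the hinge axis (level). With the lever up, this point is about 215 mm above the work surface and the grip's top slopes up 14 degrees towards the pointer.
- lever_hinge (a point): centre of the lever's hinge pin, 150 mm above the work surface, at the top of two blue cheeks (173 mm high). Axes are those of the tester: z up, y along the hinge pin, -x points (level) from the hinge towards the grip and pointer. The grip's top point lies 225 mm along the lever from the hinge and 10 mm above the lever's centreline.
- pointer (a point): tip of the thin yellow pointer at the free end of the lever, on the straight line (lever centreline) through the hinge axis, 325 mm from the hinge and 100 mm beyond the grip's middle. About 230 mm above the work surface when the lever is up. Goes down as the lever is pressed.
- mark (a point): the level of the red mark, in the plane in which the pointer moves. The mark is a red tab (34 mm long, 7 mm high, with a 24 mm high end block) on an upright aluminium scale plate with black ticks (46 mm wide, 5 mm thick, top 198 mm above the work surface), which stands beside the pointer's path 90 to 100 mm beyond the grip's middle. Stays at one height, between about 95 and 160 mm above the work surface, if not touched. z is up.
- lever (a joint): angle of the lever in rad: 0 with the lever up (14 degrees above level), grows as the grip is pressed down, 0.55 at its stop. Springs back up when let go: about 1 to 3 N down on the middle of the grip starts it moving and about 4 to 11 N holds it at the mark.
- zero_top (a point): centre of the top face of the green round plunger (32 mm diameter) on the grey readout box (85 x 120 x 48 mm). Stands 76 mm above the work surface when up, moves straight down 12 mm to its stop, where it is 64 mm above the surface and still 4 mm proud of its black collar (48 mm diameter). About 2 N starts it moving, about 7 N takes it to the stop, and it springs back up. The box also carries a black and pale green screen and does not move.
- zero (a joint): travel of the green plunger in m: 0 up, 0.012 fully down.
- grease_mid (a point): centre of the bystander grease jar, 68 mm diameter, 85 mm high, paper label and red cap. Loose, about 0.3 kg. The jar and the readout box stand either side of the tester; which side varies.
- driver: bystander screwdriver with a red handle, 190 mm long, lying loose along its x axis on the bench beyond the tester.
- collar_mid (a point): centre of the bystander aluminium collar, a ring 48 mm outside diameter, 34 mm inside, 20 mm high, lying loose on the bench beyond the tester.
Not all that is in view belongs to the job. What is shaped like the part that bears zero_top but pink is not meant.

How it is judged:
By the outcome, as a careful person would: the job done as asked, in the order asked, and still so for the second after the job is handed in, while the arm keeps its last pose, push and grip.
It also fails if it takes over 51 s, if anything falls off the work surface, if the arm or the gripper's body presses on something with over 40 N, if the wrist force passes 120 N, or if a joint passes its speed limit or range.

## Working session

There is one attempt and no reset: what is moved stays moved. The work goes in short steps, Python scripts to look and compute and a tool call to move; the robot and the scene stay as the last step left them, time stands still between calls to the robot, and variables do not carry over. Pictures are saved under pics/ and viewed, at most 10 in all, crops included, and the job is handed in when it is done.

Besides the shell and the picture viewer there is one more tool, called after ">>>" in YAML: its name, and indented under it one key for each argument. drive_tool: Moves the arm, as the interface text tells. Its arguments: {"type":"object","properties":{"targets":{"type":"array","items":{"type":"array","items":{"type":"number"}}}},"required":["targets"]}

```bash
mkdir -p pics
cat > h.py <<'E'
import numpy as np, cv2
from bench import arm
def cam(n):
    p=arm.camera_params(n); f=240/np.tan(np.radians(p['fov_y'])/2)
    K=np.array([[f,0,p['cx']],[0,f,p['cy']],[0,0,1.]])
    R=cv2.Rodrigues(np.array(p['rvec'],float))[0]; t=np.array(p['tvec'],float).ravel()
    return K,R,t
def ray(n,u,v):
    K,R,t=cam(n); return -R.T@t, R.T@np.linalg.inv(K)@np.array([u,v,1.])
def onz(n,u,v,z):
    o,d=ray(n,u,v); return o+d*(z-o[2])/d[2]
def proj(n,P):
    K,R,t=cam(n); q=K@(R@np.array(P,float)+t); return q[:2]/q[2]
def tri(a,b):
    (o1,d1),(o2,d2)=ray(*a),ray(*b)
    A=np.c_[d1,-d2]; s=np.linalg.lstsq(A,o2-o1,rcond=None)[0]
    p,q=o1+d1*s[0],o2+d2*s[1]; return (p+q)/2,np.linalg.norm(p-q)
E
python3 - <<'E'
from h import *
for n in("scene","top"):
    cv2.imwrite(f"pics/{n}1.png",arm.get_image(n)); print(n,arm.camera_params(n))
s=arm.read_state();print(s['clock'],s['position'],s['ee_rot'],s['gripper_width'])
from scipy.spatial.transform import Rotation as Ro
print(Ro.from_quat(s['ee_rot']).as_matrix().round(3))
E
```

```text
scene {'fov_y': 54.323538280213356, 'cx': 320.22041077922717, 'cy': 241.13079416412268, 'rvec': array([ 1.02398954,  2.35125483, -1.14869955]), 'tvec': array([ 471.22351348, -118.69526305, 1431.09991196])}
top {'fov_y': 51.481298773175524, 'cx': 323.02257387203616, 'cy': 243.7105451998835, 'rvec': array([ 2.10977938, -2.1573754 ,  0.18812438]), 'tvec': array([ -62.97483648,  627.44856469, 1271.98418906])}
0.1 [ 156.84278989 -604.46065587  230.33407556] [-1.26495790e-01  9.91966669e-01  9.56293791e-04 -1.68687360e-04] 85.51937655516237
[[-0.968 -0.251 -0.001]
 [-0.251  0.968  0.002]
 [ 0.     0.002 -1.   ]]
```

View pics/scene1.png

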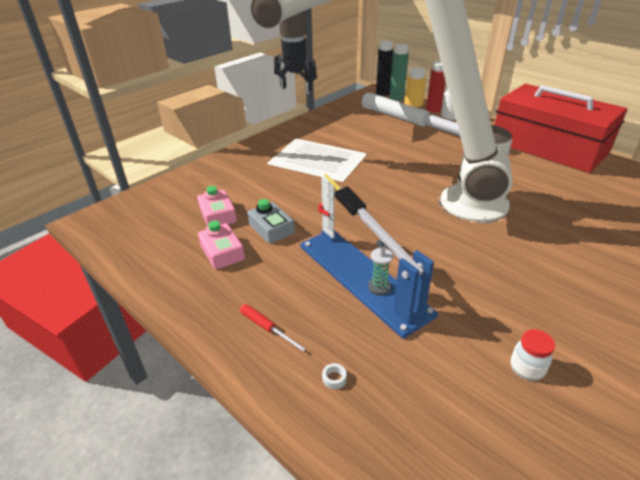

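View pics/top1.png

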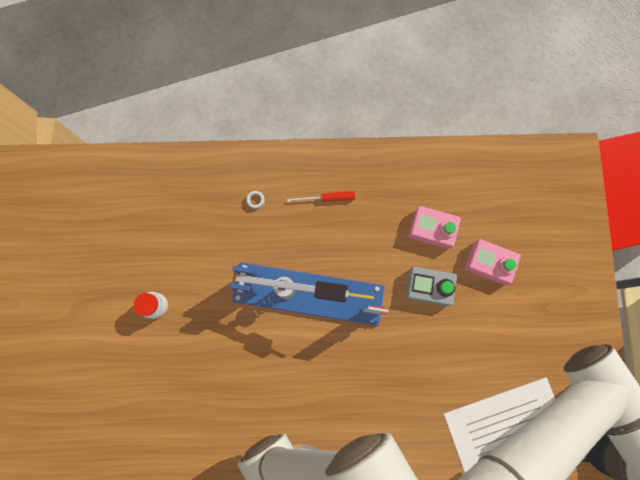

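The scene view shows the blue tester with its grip at about (350,198), the pointer tip at (326,178), the red mark at (323,210) and the grey box plunger at (264,206). In the top view the plunger is at (446,287), the grip at (331,291), the pointer tip at (373,296) and the mark near (378,310). The pink boxes are decoys.

Run:
```python
from h import *
S=cv2.imread("pics/scene1.png");T=cv2.imread("pics/top1.png")
def blobs(I,lo,hi,roi,k=3):
    u0,v0,u1,v1=roi; h=cv2.cvtColor(I,cv2.COLOR_BGR2HSV)[v0:v1,u0:u1]
    m=cv2.inRange(h,lo,hi); n,_,st,c=cv2.connectedComponentsWithStats(m)
    o=sorted(range(1,n),key=lambda i:-st[i,4])[:k]
    return [(c[i][0]+u0,c[i][1]+v0,*(st[i]+[u0,v0,0,0,0])) for i in o]
G=((45,120,40),(75,255,255));B=((0,0,0),(180,255,50));Y=((20,140,120),(35,255,255));Rr=((0,190,100),(4,255,255))
for nm,I,c,r in [("gS",S,G,(245,190,295,245)),("gT",T,G,(405,265,460,310)),("blkS",S,B,(325,175,375,225)),("blkT",T,B,(300,270,360,310)),("yS",S,Y,(315,165,350,195)),("yT",T,Y,(335,280,385,305)),("rS",S,Rr,(312,195,335,225)),("rT",T,((0,60,80),(8,255,255)),(355,295,395,325))]:
    print(nm,[tuple(round(float(x),1) for x in b) for b in blobs(I,*c,r,2)])
cv2.imwrite("pics/c1.png",np.hstack([cv2.resize(S[165:245,310:390],(400,400),interpolation=2),cv2.resize(T[260:340,320:400],(400,400),interpolation=2)]))
```

```text
gS [(263.4, 204.7, 258.0, 200.0, 12.0, 10.0, 87.0)]
gT [(447.0, 286.8, 441.0, 281.0, 13.0, 13.0, 125.0)]
blkS [(349.2, 199.9, 336.0, 188.0, 29.0, 26.0, 368.0)]
blkT []
yS [(334.9, 184.3, 331.0, 181.0, 8.0, 8.0, 25.0)]
yT [(360.2, 295.4, 348.0, 293.0, 25.0, 6.0, 47.0)]
rS []
rT [(381.3, 307.7, 375.0, 307.0, 13.0, 3.0, 18.0), (384.0, 312.7, 381.0, 312.0, 6.0, 2.0, 9.0)]
```

View pics/c1.png

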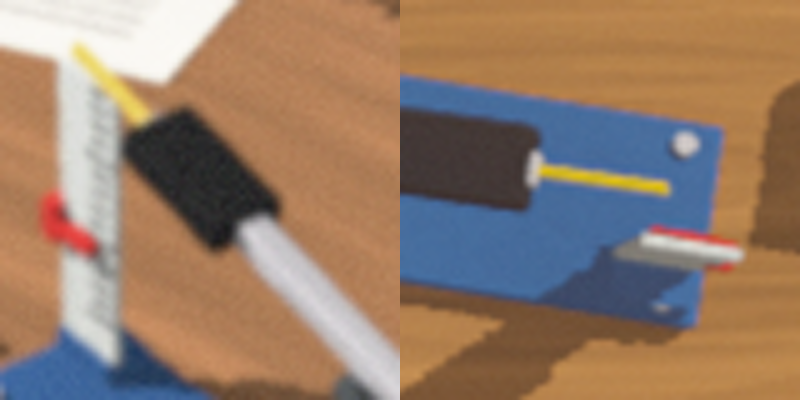

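The crop gives the pointer tip at scene (325.3,174.2) and top (373.5,297.3). The red tab runs from about (322,210.5) to (329.4,214.6) in the scene view, with its near end at top (369,306.6).

Run:
```python
from h import *
np.set_printoptions(precision=1,suppress=True)
print("plg",tri(("scene",263.4,204.7),("top",447,286.8)),onz("scene",263.4,204,76),onz("top",447,286.8,76))
P,g=tri(("scene",325.3,174.2),("top",373.7,297.4));print("ptr",P,g,onz("top",373.7,297.4,230))
# grip top from top view: corners centre
gc=(331,291);print("grip",onz("top",*gc,215))
print("tab",tri(("scene",329.2,214.2),("top",369.2,306.6)), tri(("scene",320.5,209),("top",386.5,309)))
for u,v in[(329.2,214.2),(326,212.5),(322,210.8)]:
  # z where ray meets vertical plane through top-view line
  n="scene";o,d=ray(n,u,v)
  a=onz("top",369,306.6,125);b=onz("top",387,308.8,125);nn=np.cross(b-a,[0,0,1]);s=nn@(a-o)/(nn@d);print("z",o+s*d)
for z,(u,v) in [(173,(238,280))]: print("hinge approx",onz("top",u,v,z))
```

```text
plg (array([ 502. , -396. ,   64.8]), np.float64(2.993990447271878)) [ 509.3 -383.8   76. ] [ 502.1 -394.3   76. ]
ptr [ 468.3 -186.1  230.5] 4.029725541458013 [ 469.6 -187.7  230. ]
grip [487.3 -91.8 215. ]
tab (array([ 453.6, -187.4,  104.6]), np.float64(3.4158119964629767)) (array([ 445.4, -229.5,   97.8]), np.float64(8.100763980610989))
z [ 454.  -184.7  105.9]
z [ 452.1 -197.8  104.1]
z [ 449.7 -214.5  100.6]
hinge approx [521.8 128.9 173. ]
```

Run:
```python
from h import *
for n in("scene","top"):
    a=np.mean([arm.get_image(n).astype(float) for _ in range(8)],0); np.save(f"pics/{n}avg.npy",a)
    r=(305,165,345,245) if n=="scene" else (340,275,395,325)
    c=a[r[1]:r[3],r[0]:r[2]].astype(np.uint8); cv2.imwrite(f"pics/{n}big.png",cv2.resize(c,None,fx=7.5 if n=="scene" else 10,fy=7.5 if n=="scene" else 10,interpolation=cv2.INTER_CUBIC))
a,b=[cv2.imread(f"pics/{n}big.png") for n in("scene","top")]
W=np.zeros((600,800,3),np.uint8);W[:a.shape[0],:a.shape[1]]=a;W[:b.shape[0],300:800]=b[:, :500];cv2.imwrite("pics/c2.png",W)
```

```text
(no output)
```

View pics/c2.png

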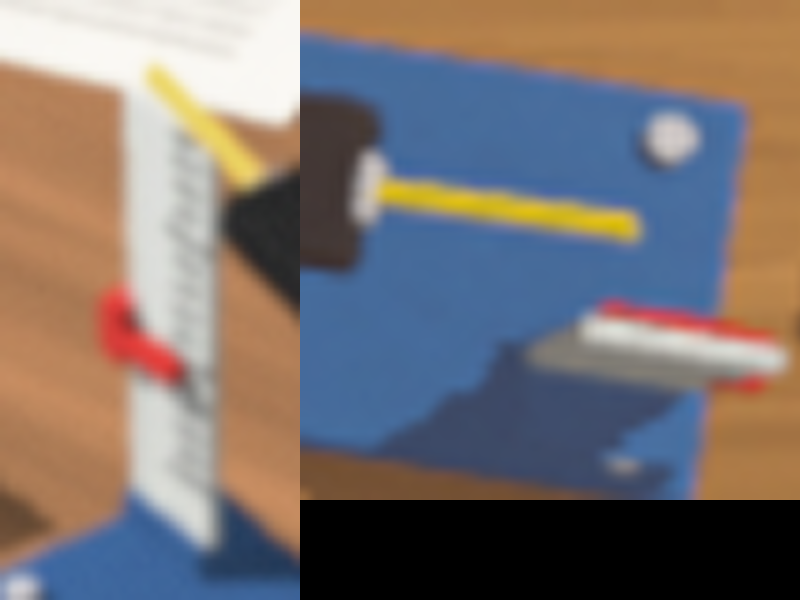

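The enlarged view shows the plate's left edge meeting the base at crop (132,492), and its right bottom corner at (215,550). The tab centreline runs (131,336)–(178,370). In the top view the plate's top front edge runs from about (369,306.5) to (388.5,309.5).

Run:
```python
from h import *
np.set_printoptions(precision=1,suppress=True)
px=lambda x,y:(305+(x+.5)/7.5-.5,165+(y+.5)/7.5-.5)
big=lambda P:(( proj("scene",P)-[305,165]+.5)*7.5-.5)
a=onz("top",369,306.7,198);b=onz("top",388.3,309.8,198);print(a,b,np.linalg.norm(a-b))
for z in(198,130,120,110,100,10): print(z,big([*b[:2],z]),big([*a[:2],z]))
# scene-only: bottom corners at z=10, edges up
A=onz("scene",*px(215,549),10);B=onz("scene",*px(131.5,490),10);print("bot",A,B,np.linalg.norm(A-B))
for z in(198,130,120,115,110,105,100): print(z,big([*B[:2],z]),big([*A[:2],z]))
P=[468.3,-186.1,230.5];print(big(P))
```

```text
[ 450.3 -179.4  198. ] [ 442.2 -223.8  198. ] 45.19712206118675
198 [121.4  88.4] [202.7 144. ]
130 [124.7 257.9] [203.2 315.6]
120 [125.1 281.9] [203.3 339.8]
110 [125.6 305.6] [203.3 363.8]
100 [126.1 329.1] [203.4 387.6]
10 [129.9 530.2] [204.  590.7]
bot [ 429.4 -192.9   10. ] [ 423.8 -240.3   10. ] 47.78924897130056
198 [123.3  51.4] [214.9 105.4]
130 [126.4 219.5] [214.9 275.7]
120 [126.9 243.3] [214.9 299.7]
115 [127.1 255.1] [214.9 311.7]
110 [127.3 266.9] [214.9 323.5]
105 [127.5 278.5] [214.9 335.3]
100 [127.8 290.2] [214.9 347.1]
[149.2  71.5]
```

Run:
```python
from h import *
np.set_printoptions(precision=1,suppress=True)
S=np.load("pics/sceneavg.npy").astype(np.uint8);T=np.load("pics/topavg.npy").astype(np.uint8)
for n,I in(("scene",S),("top",T)):
    m=cv2.inRange(cv2.cvtColor(I,cv2.COLOR_BGR2HSV),(100,120,40),(125,255,255))
    cs=max(cv2.findContours(m,0,2)[0],key=cv2.contourArea);print(n,cv2.approxPolyDP(cs,2.5,True)[:,0].tolist())
for n,I in(("scene",S),("top",T)):
    h=cv2.cvtColor(I,cv2.COLOR_BGR2HSV); m=cv2.inRange(h,(0,0,150),(180,60,255))
    r=(315,355,355,395) if n=="scene" else (240,185,272,215)
    q=np.argwhere(m[r[1]:r[3],r[0]:r[2]])[:,::-1];print("collar",n,q.min(0)+r[:2],q.max(0)+r[:2])
c=cv2.resize(S[225:345,290:450],(800,600),interpolation=2);cv2.imwrite("pics/c3.png",c)
print(proj("scene",[502,-394,76]),proj("scene",[502,-394,64]))
```

```text
scene [[302, 244], [402, 336], [435, 316], [435, 312], [428, 314], [425, 310], [432, 263], [418, 252], [414, 253], [414, 258], [423, 263], [424, 273], [418, 276], [416, 269], [400, 260], [398, 279], [388, 275], [392, 288], [388, 294], [380, 296], [367, 289], [372, 262], [336, 234], [331, 239], [323, 232], [310, 240], [310, 246]]
top [[233, 267], [264, 277], [287, 275], [298, 282], [315, 284], [317, 280], [345, 283], [349, 291], [375, 296], [374, 300], [348, 297], [343, 303], [317, 299], [312, 293], [297, 291], [285, 302], [271, 303], [272, 307], [347, 319], [370, 303], [380, 305], [383, 286], [375, 292], [373, 287], [376, 285], [248, 264], [244, 269], [240, 267], [242, 263]]
collar scene [322 363] [346 388]
collar top [247 191] [264 207]
[263.  201.6] [263.4 205.1]
```

View pics/c3.png

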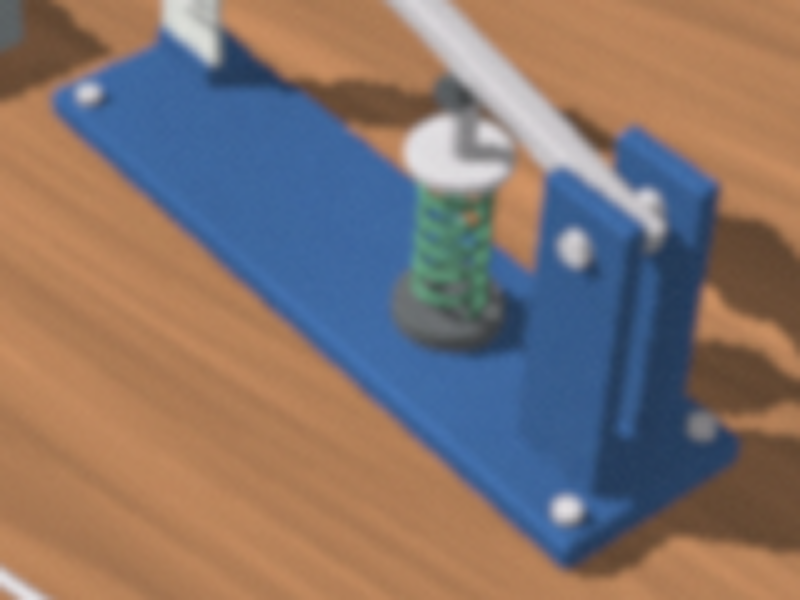

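The base is thin (about 12 mm), with its corners at scene (301,243) and (403,337). I'll check how well the two cameras agree on known heights.

Run:
```python
from h import *
np.set_printoptions(precision=1,suppress=True)
for nm,s,t,z in [("cornL",(300.5,244.5),(384.5,285.5),8),("cornNear",(403.3,337),(233.5,263),8),("collar",(334.3,375.5),(255.5,199),10),("cornFar",(437.5,314.5),(231.5,301),8),("plg",(263.4,203.5),(447,286.8),74)]:
    print(nm,onz("scene",*s,z),onz("top",*t,z),tri(("scene",*s),("top",*t)))
print(onz("top",379,325,12))
```

```text
cornL [ 509.3 -240.6    8. ] [ 514.9 -241.8    8. ] (array([ 513.1, -239.6,   11.2]), np.float64(4.4896078627120515))
cornNear [584.9 152.7   8. ] [585.7 169.    8. ] (array([588. , 161.9,  17.4]), np.float64(13.044191132468615))
collar [760.6 109.9  10. ] [764.6 108.7  10. ] (array([762.8, 109.7,  12.4]), np.float64(3.3843992088006494))
cornFar [478.8 171.5   8. ] [482.2 173.6   8. ] (array([482. , 172.9,  11.6]), np.float64(0.025698831548996375))
plg [ 505.8 -388.1   74. ] [ 502.3 -394.8   74. ] (array([ 501.8, -395.1,   69.2]), np.float64(2.4150836706928587))
[ 409.3 -221.9   12. ]
```

Run:
```python
from h import *
np.set_printoptions(precision=1,suppress=True)
for n in("scene","top"):
    K,R,t=cam(n);C=-R.T@t;print(n,C,proj(n,[C[0],C[1],0]))
pt=lambda x,y:(340+(x-300+.5)/10-.5,275+(y+.5)/10-.5)
for nm,x,y,z in[("greyBL",528,352,12),("greyBR",700,387,12),("topL+x",583,316,198),("topR+x",787,347,198),("topR-x",787,372,198),("redL",600,303,105),("redL",600,303,140),("redR",780,335,105)]:
    print(nm,onz("top",*pt(x,y),z))
```

```text
scene [1182.9  489.8  803.1] [333.4 832.2]
top [ 399.5  -68.7 1360.6] [321.8 330. ]
greyBL [ 450.7 -178.9   12. ]
greyBR [ 440.3 -224.7   12. ]
topL+x [ 451.6 -176.7  198. ]
topR+x [ 443.4 -223.8  198. ]
topR-x [ 437.7 -223.5  198. ]
redL [ 458.9 -189.8  105. ]
redL [ 457.3 -186.4  140. ]
redR [ 450.  -234.5  105. ]
```

>>> drive_tool:
  targets:
    - [1,-40,12,0,0]
    - [1,-80,24,0,0]
    - [1,-120,36,0,0]
    - [1,-160,48,0,0]
    - [1,-200,60,10,0]
    - [1,-240,72,20,0]
    - [1,-280,84,40,0]
    - [1,-320,96,60,0]
    - [1,-360,108,80,0]
    - [1,-388,116,100,0]
    - [1,-388,116,110,0]
    - [1,-388,116,110,0]

```text
clock: 2.1
position: [502.8, -394.2, 119.2]
ee_rot: [-0.127, 0.992, 0.001, -0.002]
contact_force: [0.5, -0.8, 0.2]
gripper_width: 0.0
grasp_force: 0.0
```

Run:
```python
from h import *
s=arm.read_state();print(s['clock'],s['position'].round(1),s['contact_force'].round(1),s['gripper_width'])
S=arm.get_image("scene");T=arm.get_image("top")
print(proj("scene",s['position']),proj("top",s['position']))
cv2.imwrite("pics/c4.png",np.hstack([cv2.resize(S[165:245,225:305],(400,400),interpolation=2),cv2.resize(T[240:320,400:480],(400,400),interpolation=2)]))
```

```text
2.1 [ 502.8 -394.2  119.2] [ 0.5 -0.8  0.2] 0.04721497710082316
[261.24588645 188.56606504] [451.22511229 285.06395281]
```

View pics/c4.png

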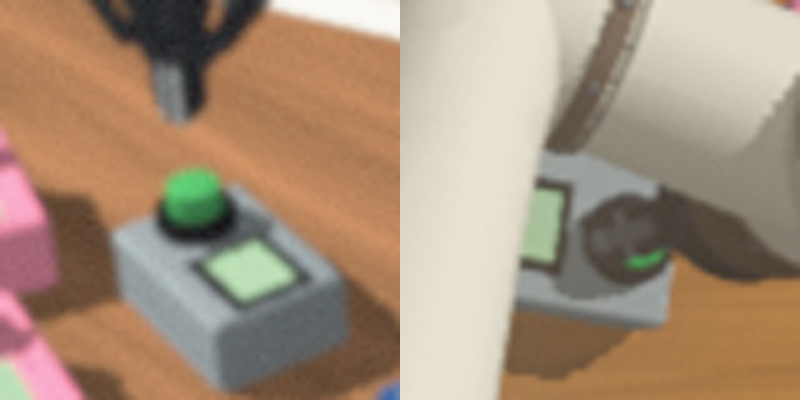

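The fingertip is at scene (261,189), above the plunger, whose top is at (264,201). The aim is good to about 3 mm, so I'll press.

>>> drive_tool:
  targets:
    - [1,0,1,15,0]
    - [1,0,1,30,0]
    - [1,0,1,40,0]
    - [1,0,1,45,0]
    - [1,0,1,48,0]
    - [1,0,1,51,0]
    - [1,0,1,51,0]

```text
clock: 2.9
position: [502.9, -394.9, 71.1]
ee_rot: [-0.127, 0.992, -0.0, -0.0]
contact_force: [-2.4, -1.0, 3.5]
gripper_width: 0.0
grasp_force: 2.0
```

>>> drive_tool:
  targets:
    - [1,0,0,3,0]
    - [1,0,0,6,0]
    - [1,0,0,8,0]
    - [1,0,0,9,0]
    - [1,0,0,10,0]
    - [1,0,0,10,0]

```text
clock: 3.5
position: [503.4, -395.0, 64.0]
ee_rot: [-0.127, 0.992, -0.001, 0.0]
contact_force: [-6.1, 2.8, 17.9]
gripper_width: -0.2
grasp_force: 8.5
```

>>> drive_tool:
  targets:
    - [1,0,0,0,0]
    - [1,0,0,0,0]
    - [1,0,0,0,0]
    - [1,0,0,0,0]
    - [1,0,0,0,0]
    - [1,0,0,0,0]
    - [1,0,0,0,0]
    - [1,0,0,0,0]

```text
clock: 4.3
position: [503.4, -394.9, 64.0]
ee_rot: [-0.127, 0.992, -0.001, 0.0]
contact_force: [-5.5, 1.8, 16.9]
gripper_width: 0.1
grasp_force: 8.5
```

>>> drive_tool:
  targets:
    - [1,0,0,-8,0]
    - [1,0,0,-20,0]
    - [1,0,0,-50,0]
    - [1,0,0,-90,0]
    - [1,0,0,-140,0]
    - [1,0,0,-190,0]
    - [1,0,0,-230,0]
    - [1,0,0,-230,0]

```text
clock: 5.1
position: [506.1, -395.6, 298.2]
ee_rot: [-0.127, 0.992, -0.005, 0.006]
contact_force: [-0.7, -0.1, 0.1]
gripper_width: 0.2
grasp_force: 0.0
```

Run:
```python
from h import *
from scipy.spatial.transform import Rotation as Ro
s=arm.read_state();print(s['position'].round(1));M=Ro.from_quat(s['ee_rot']).as_matrix()
c0=[263.4,204.7]
S=arm.get_image("scene");h=cv2.cvtColor(S,cv2.COLOR_BGR2HSV)
m=cv2.inRange(h[190:245,245:295],(45,120,40),(75,255,255));q=np.argwhere(m)
print("plunger now",q.mean(0)[::-1]+[245,190],len(q))
a=np.load("pics/topavg.npy").astype(np.uint8);h=cv2.cvtColor(a,cv2.COLOR_BGR2HSV)
m=cv2.inRange(h[270:310,305:358],(0,0,0),(180,110,85));n,l,st,c=cv2.connectedComponentsWithStats(m);i=1+st[1:,4].argmax();print("grip",c[i]+[305,270],st[i])
G=onz("top",*(c[i]+[305,270]),212);print(G)
ax=np.array([-.176,-.984,0]);P=np.array([469,-187,230.]);print("from ptr",P-ax*97)
for X in(G,P-ax*97): print("tool delta",M.T@(np.r_[X[:2],235]-s['position']))
print(np.degrees(np.arctan2(M[1,1],M[0,1])),np.degrees(np.arctan2(ax[1],ax[0])))
```

```text
[ 506.1 -395.6  298.2]
plunger now [263.3253012  204.74698795] 83
grip [330.27290448 291.30019493] [  9  12  34  20 513]
[486.91346992 -90.15646251 212.        ]
from ptr [486.072 -91.552 230.   ]
tool delta [-57.72374467 301.08843855  60.64395642]
tool delta [-56.55768019 299.95006719  60.64308192]
104.59649742913717 -100.1407931461128
```

The plunger is back up (centroid unchanged). Next I'll go over the grip.

>>> drive_tool:
  targets:
    - [1,-8,40,0,0]
    - [1,-16,80,0,0]
    - [1,-24,120,0,0]
    - [1,-32,160,0,0]
    - [1,-40,200,0,0]
    - [1,-48,240,0,0]
    - [1,-54,280,0,0]
    - [1,-57,300,10,0]
    - [1,-57,300,30,0]
    - [1,-57,300,50,0]
    - [1,-57,300,55,0]
    - [1,-57,300,55,0]

```text
clock: 6.35
position: [482.3, -89.4, 233.8]
ee_rot: [-0.127, 0.992, 0.0, -0.002]
contact_force: [0.3, 0.4, 0.3]
gripper_width: 0.0
grasp_force: 0.0
```

Run:
```python
from h import *
s=arm.read_state();print(s['clock'],s['position'].round(1),s['contact_force'].round(1))
S=arm.get_image("scene");print(proj("scene",s['position']),proj("scene",[486.5,-91,215]))
cv2.imwrite("pics/c5.png",cv2.resize(S[150:250,310:410],(600,600),interpolation=2))
```

```text
6.35 [482.3 -89.4 233.8] [0.3 0.4 0.3]
[351.32281921 189.54377502] [349.42568626 197.00647444]
```

View pics/c5.png

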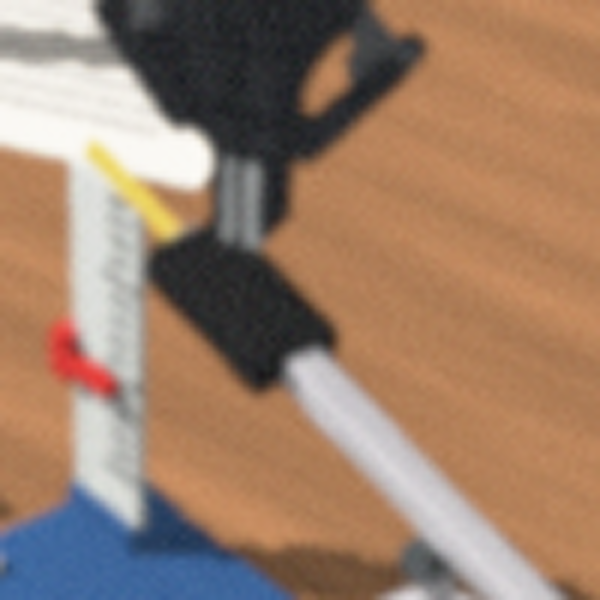

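The closed fingertip hangs above the grip at about (351,190). The mark is clear at crop (85,370).

>>> drive_tool:
  targets:
    - [1,-4,-4,5,0]
    - [1,-4,-4,12,0]
    - [1,-4,-4,18,0]
    - [1,-4,-4,26,0]
    - [1,-4,-4,35,0]
    - [1,-4,-4,45,0]
    - [1,-4,-4,55,0]
    - [1,-4,-4,64,0]
    - [1,-4,-4,72,0]
    - [1,-4,-4,78,0]
    - [1,-4,-4,82,0]
    - [1,-4,-4,82,0]

```text
clock: 7.6
position: [487.9, -93.1, 153.0]
ee_rot: [-0.127, 0.992, -0.001, -0.0]
contact_force: [-1.2, -4.1, 6.9]
gripper_width: -0.4
grasp_force: 3.7
```

```bash
cat > look.py <<'E'
from h import *
import sys
np.set_printoptions(precision=1,suppress=True)
s=arm.read_state();print(s['clock'],s['position'].round(1),s['contact_force'].round(1))
z=s['position'][2]
from scipy.optimize import brentq
a=brentq(lambda a:150+225*np.sin(a)+10*np.cos(a)-z,-.5,.5);print("pointer z by kin",150+325*np.sin(a))
S=np.mean([arm.get_image("scene").astype(float) for _ in range(4)],0).astype(np.uint8)
T=np.mean([arm.get_image("top").astype(float) for _ in range(2)],0).astype(np.uint8)
for z in(95,100,105,110,115): print(z,proj("scene",[468.3,-186,z]),proj("top",[468.3,-186,z]))
W=np.zeros((600,800,3),np.uint8)
W[:,:450]=cv2.resize(S[180:240,305:350],(450,600),interpolation=2);W[:350,450:]=cv2.resize(T[285:320,355:390],(350,350),interpolation=2);cv2.imwrite(sys.argv[1],W)
E
python3 look.py pics/c6.png
```

```text
7.6 [487.9 -93.1 153. ] [-1.2 -4.1  6.9]
pointer z by kin 139.8419574720286
95 [325.1 219.8] [367.6 301.4]
100 [325.1 218.2] [367.7 301.2]
105 [325.1 216.7] [367.9 301.1]
110 [325.  215.1] [368.1 301. ]
115 [325.  213.5] [368.3 300.9]
```

View pics/c6.png

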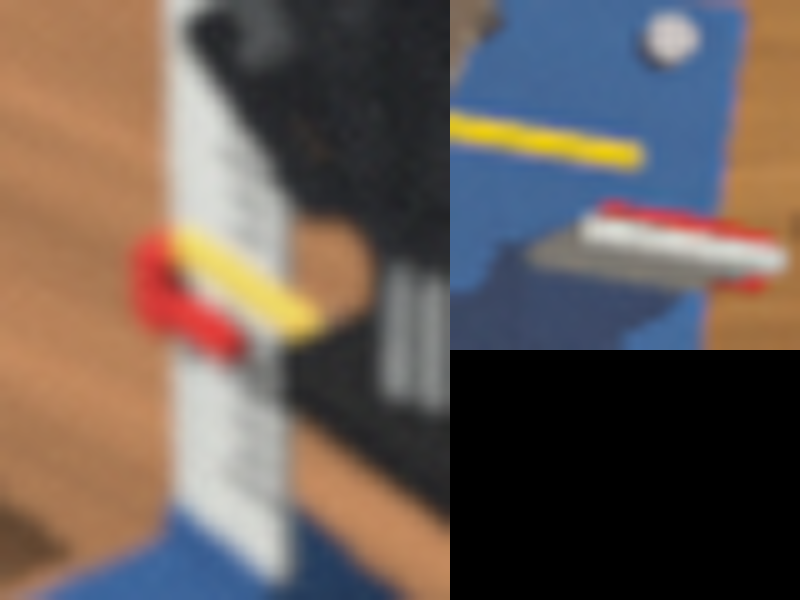

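The pointer tip is now at scene (322.6,203.6) and top (374,300), about 20 crop pixels above the tab line. Next I'll measure the tab edges at subpixel level and use the pointer at its known height to correct the calibration.

Run:
```python
from h import *
np.set_printoptions(precision=2,suppress=True)
S=np.load("pics/sceneavg.npy");T=np.load("pics/topavg.npy")
def edges(I,us,v0,v1):
    o=[]
    for u in us:
        r=I[v0:v1,u,2]-(I[v0:v1,u,0]+I[v0:v1,u,1])/2
        f=np.interp(np.arange(0,v1-v0-1,.05),np.arange(v1-v0),r); h=f.max()/2; w=np.where(f>h)[0]; o.append((u,v0+w[0]*.05,v0+w[-1]*.05,f.max()))
    return np.array(o)
e=edges(S,range(323,329),203,222);print(e)
t=edges(T,range(371,387,2),300,309);print(t)
ax=np.array([-.176,-.984,0]);n=np.array([.984,-.176,0])
from scipy.optimize import least_squares
# pointer tip from both views at kin heights
for s,tt,z in [((325,174),(373.7,297.4),229),((322.6,203.6),(374.1,300.),139.8)]:
    P,g=tri(("scene",*s),("top",*tt)); Q=onz("top",*tt,z); b=np.array(s)-proj("scene",Q); print("tri",P,g,"Q",Q,"scene bias",b)
# tab front edge from top view (z~105): offset from pointer plane
for z in(105,115,125):
    F=np.array([onz("top",u,v,z) for u,v in t[:5,:2]]); off=(F-Q)@n; print(z,"front offset",off,"along",(F-Q)@ax)
    d=np.median(off)
    for nm,col,dd,hz in (("low/front",2,d,-3.5),("up/back",1,-19.,3.5)):
        r=[]
        for row in e[2:5]:
            u,v=row[0]-b[0],row[col]-b[1]
            o,dr=ray("scene",u,v); p0=Q+n*dd; k=(p0-o)@n/(dr@n); r.append((o+k*dr)[2]-hz)
        print(nm,"mark z",np.array(r))
```

```text
[[323.   208.5  213.4  162.88]
 [324.   209.15 213.95 158.88]
 [325.   209.8  214.55 163.44]
 [326.   210.4  214.95 163.25]
 [327.   211.05 215.25 155.44]
 [328.   211.6  215.4  113.25]]
[[371.   304.7  306.55  87.5 ]
 [373.   305.5  306.6  104.06]
 [375.   305.6  307.05 118.88]
 [377.   305.75 307.55 112.12]
 [379.   306.35 307.75 123.75]
 [381.   306.4  307.95 124.56]
 [383.   300.1  307.95 123.88]
 [385.   300.   307.95 125.32]]
tri [ 468.47 -186.38  230.97] 3.2527645845501634 Q [ 469.63 -187.85  229.  ] scene bias [ 1.44 -0.6 ]
tri [ 467.78 -196.66  140.53] 3.142752138224186 Q [ 468.81 -197.97  139.8 ] scene bias [ 1.26 -0.14]
105 front offset [-10.22 -11.43 -10.9  -10.5  -11.21] along [-2.8   2.43  7.41 12.42 17.57]
low/front mark z [101.68 102.84 104.32]
up/back mark z [100.49 100.97 101.28]
115 front offset [-10.87 -12.06 -11.54 -11.14 -11.84] along [-3.69  1.49  6.44 11.4  16.52]
low/front mark z [100.92 102.09 103.56]
up/back mark z [100.49 100.97 101.28]
125 front offset [-11.51 -12.69 -12.17 -11.78 -12.48] along [-4.59  0.56  5.46 10.39 15.46]
low/front mark z [100.17 101.33 102.81]
up/back mark z [100.49 100.97 101.28]
```

Both tab edges put the mark at about z = 102 mm. That means a TCP height of about 127–128, so I'll go to about 131 first and check.

>>> drive_tool:
  targets:
    - [1,0,0,6,0]
    - [1,0,0,12,0]
    - [1,0,0,17,0]
    - [1,0,0,20,0]
    - [1,0,0,22,0]
    - [1,0,0,22,0]
    - [1,0,0,22,0]

```text
clock: 8.6
position: [488.1, -92.5, 131.6]
ee_rot: [-0.127, 0.992, -0.0, 0.0]
contact_force: [-1.7, -1.4, 8.6]
gripper_width: -0.0
grasp_force: 4.4
```

```bash
python3 look.py pics/c7.png
```

```text
8.6 [488.1 -92.5 131.6] [-1.7 -1.4  8.6]
pointer z by kin 109.10892101537692
95 [325.1 219.8] [367.6 301.4]
100 [325.1 218.2] [367.7 301.2]
105 [325.1 216.7] [367.9 301.1]
110 [325.  215.1] [368.1 301. ]
115 [325.  213.5] [368.3 300.9]
```

View pics/c7.png

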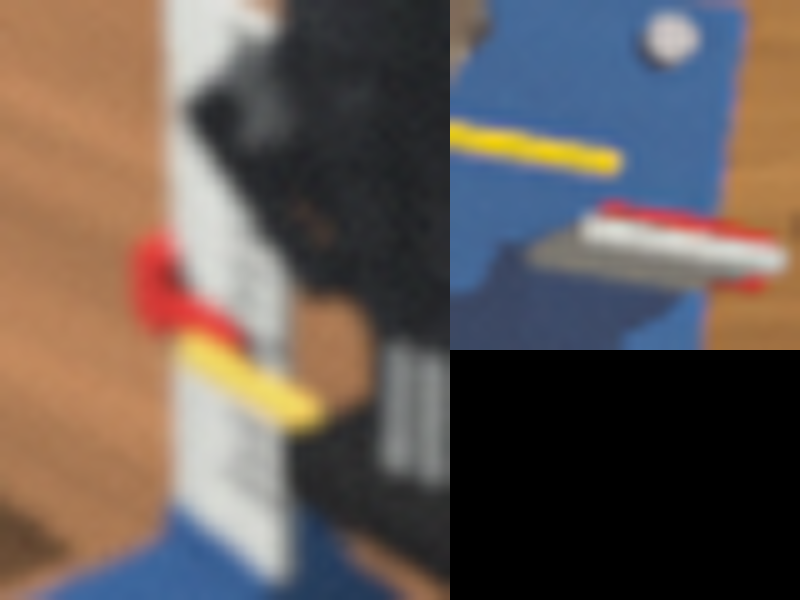

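The pointer tip is at crop (182,342), i.e. scene (322.75,213.75), just below the tab in the image. It's nearer the camera than the tab, so I'll correct for parallax.

Run:
```python
from h import *
n=np.array([.984,-.176,0]);Q=np.array([468.81,-197.97,139.8])
for uv in[(322.6,203.6),(322.75,213.75)]:
    o,d=ray("scene",uv[0]-1.26,uv[1]+.14);p=o+d*((Q-o)@n)/(d@n);print(p)
T2=onz("top",355+17.25-.45,285+16-.45,107);print(T2,"tri",tri(("scene",322.75,213.75),("top",371.9,300.6)))
```

```text
[ 468.81241211 -197.95651414  139.81044619]
[ 468.7778823  -198.14956716  108.2435601 ]
[ 469.43249232 -195.61859447  107.        ] tri (array([ 468.60964097, -194.90413359,  110.23725015]), np.float64(1.6168124523563334))
```

>>> drive_tool:
  targets:
    - [1,0,0,2,0]
    - [1,0,0,4,0]
    - [1,0,0,4.5,0]
    - [1,0,0,4.5,0]
    - [1,0,0,4.5,0]
    - [1,0,0,4.5,0]

```text
clock: 9.5
position: [488.2, -92.1, 127.2]
ee_rot: [-0.127, 0.992, 0.0, 0.001]
contact_force: [-2.1, 0.6, 9.2]
gripper_width: 0.0
grasp_force: 4.6
```

```bash
python3 look.py pics/c8.png
```

```text
9.5 [488.2 -92.1 127.2] [-2.1  0.6  9.2]
pointer z by kin 102.83294132962035
95 [325.1 219.8] [367.6 301.4]
100 [325.1 218.2] [367.7 301.2]
105 [325.1 216.7] [367.9 301.1]
110 [325.  215.1] [368.1 301. ]
115 [325.  213.5] [368.3 300.9]
```

View pics/c8.png

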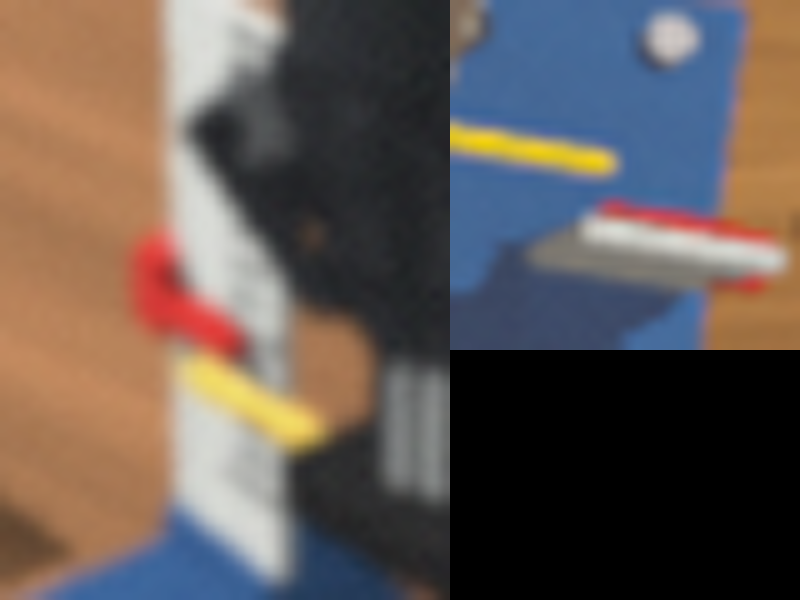

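Run:
```python
from h import *
np.set_printoptions(precision=1,suppress=True)
n=np.array([.984,-.176,0]);ax=np.array([-.176,-.984,0]);Q=np.array([468.81,-197.97,0]);b=np.array([1.26,-.14])
cr=lambda P:((proj("scene",P)+b-[305,180]+.45)*10)
for uv in[(185,366)]:
    u,v=305+uv[0]/10-.45-b[0],180+uv[1]/10-.45-b[1];o,d=ray("scene",u,v);p=o+d*((Q-o)@n)/(d@n);print("tip",p)
for s in(-3,31): print("along",s,"pointer-level",cr(Q+ax*(s-8)+[0,0,102]),"front low",cr(Q+ax*(s-8)-n*11+[0,0,98.5]),"back up",cr(Q+ax*(s-8)-n*19+[0,0,105.5]))
print("plate bottom z12",cr(Q-n*19+ax*(-12)+[0,0,12]),"plate-R z?",cr(Q-n*19+ax*(-12)+[0,0,25]))
```

```text
tip [ 469.  -197.   101.3]
along -3 pointer-level [208.2 381.6] front low [242.3 377.4] back up [266.7 344.4]
along 31 pointer-level [130.6 322.1] front low [164.6 318.3] back up [188.5 285.9]
plate bottom z12 [270.5 628.5] plate-R z? [270.3 590.8]
```

```bash
python3 -c "
from bench import arm
s=arm.read_state();print(s['clock'],s['position'],s['contact_force']);print(arm.job_done())"
```

```text
9.8 [488.13802298 -92.14451288 127.2282008 ] [-0.38659726  0.31055151  9.69908788]
the job is handed in; nothing more can be done
None
```

I zeroed the readout box with the lever still up, pressed the lever until the pointer was level with the red mark (about 101–103 mm against about 102 mm by my camera estimate), and handed the job in at 9.8 s with the robot still pressing at about 10 N.

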